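# Take the combination padlock off the tool chest

## Task

Unlock the padlock on the tool chest: turn its dial, click by click, until the white line on the dial points to the shackle and the dial rests in that notch, then pull the shackle fully out. Lift the open lock off the hasp and finish while holding it still, dial up, at least 8 cm above where it lay, touching nothing but the gripper; leave the things around it where they are.

Things in the scene. Friction and masses are not known exactly. Their poses are not given: they have to be found in the camera images.
- chest: Fixed low wooden tool chest, 300 (x) x 420 (y) x 110 mm high, flat top; origin at the centre of its underside on the bench, z up, -x is its front. The padlock lies flat in a shallow wooden cradle on the front part of its top: cradle floor 120 mm above the bench, centred 85 mm in front of (-x) and 40 mm to -y of the chest's origin; low cleats reach 11 mm above the cradle floor with about 1.5 to 2 mm play round the lock. It does not move.
- lock: Steel combination padlock, loose, 0.34 to 0.55 kg in all. Body a block 60 (x) x 56 (y) x 30 mm (z); origin at the centre of its underside; at the start its axes are parallel to the chest's. The black dial sits on its upper face (+z), the shackle leaves its +y face. Locked, it cannot be lifted since the staple bridges the short leg of the shackle; once the shackle is fully out it lifts straight up; it can be lifted by its dial or by its body.
- dial (a joint): Angle of the dial, rad; grows anticlockwise seen from above. 0 = its white line points to the shackle (lock's +y) and the shackle is free; opens within about 0.14 rad of 0. Start between 0.85 and 2.75 rad, so turn it clockwise. Twelve notches all round, 0.524 rad (30 degrees) apart, one of them at 0: the dial snaps into the nearest notch when let go; about 0.08 N m to turn past a click. Stops at -0.6 and 2.95.
- dial_top (a point): Centre of the dial's flat top. The dial is a round black knob, 40 mm in diameter and 22 mm high, standing on the lock body's upper face (its top is 52 mm above the lock's underside); axis along the lock's z through the lock's origin.
- dial_index (a point): Outer end of the white line on the dial's top, 17 mm from the dial's axis; turns with the dial.
- shackle (a joint): How far the shackle is pulled out of the lock body along the lock's +y, m: 0 shut, 0.032 fully out against its stop. Sliding friction 1.5 N, stays where it is left; blocked at 0.001 to 0.003 while the dial is not at 0.
- shackle_bar (a point): Middle of the shackle's crossbar (centre line). The shackle is a flat-lying U of 9 mm round steel; crossbar parallel to the lock's x, straight for 27 mm; shut, it lies 80 mm to +y of the lock's origin and 19 mm above its underside (29 mm above the chest's top). The two legs run along the lock's y at x = -23.5 and +23.5 mm; clear room inside the loop 38 mm in x and 47 mm in y, except for the staple.
- staple (a point): Top of the hasp's fixed staple, centre line: an arch of 6 mm round steel fixed to the chest, standing across the short (+x) leg of the shackle 8 mm from the lock body (36 mm to +y of the lock's origin); its feet are at x = 13.5 and 33.5 mm in the lock's frame, its top rises 32 mm above the lock's underside. With the shackle pulled out more than 25 mm the short leg's end is past it.
- offcut: Bystander: wooden block 75 x 45 x 22 mm lying on the chest's lid. Leave alone.
- brush: Bystander: brush 180 mm long lying on the chest's lid. Leave alone.
- glue_jar: Bystander: white jar, 64 mm in diameter, 85 mm high, on the bench. Leave alone.
- mallet: Bystander: hammer 260 mm long lying on the bench. Leave alone.
Mind the look-alikes: they are no part of the job. Leave any brown or orange look-alike of the lock alone.

How it is judged:
On the way, in this order (a step that is already met when the one before it is completed fails the run):
1. the dial is turned so that its line points to the shackle (within 0.2 rad) (value of joint dial between -0.2 and 0.2 rad), for 0.2 s.
2. the shackle is pulled out (over 27 of 32 mm) while the lock still lies in its cradle (value of joint shackle above 0.027 m and z of lock in the frame of chest below 0.135 m), for 0.1 s.
At the end, for the whole second after the job is handed in: The lock is held in the fingers (contact over 1 N), at rest, at least 75 mm above its cradle, dial up within 0.4 rad of level, shackle out at least 25 mm, not touching the chest (z of lock in the frame of chest above 0.195 m and value of joint shackle above 0.025 m and angle between lock's own z axis and vertical below 0.4 rad and contact force between the fingers and lock above 1 N and contact force between lock and chest below 0.1 N and linear speed of lock below 0.03 m/s and angular speed of lock below 0.3 rad/s); the arm keeps its last pose, push and grip.
It fails at once if a bystander is moved more than 40 mm (distance of any of offcut, brush, glue_jar, mallet from where it was at the start of the episode above 0.04 m).
It also fails if it takes over 69 s, if anything falls off the work surface, if the arm or the gripper's body presses on something with over 40 N, if the wrist force passes 120 N, or if a joint passes its speed limit or range.

## Robot

A 6-joint arm with a two-finger parallel gripper is mounted at the origin on the work surface. World frame = base frame: x ahead of the robot, y to its left, z up, the work surface at z = 0. Lengths are in m, angles in rad, forces in N, time in s.
With the tool pointing down it reaches from about 0.375 to 0.975 m from the base axis. Payload 3.8 kg.
Tool frame: the origin (TCP) lies on the front face of the gripper's body, between the roots of the fingers; the fingertips stand 64 mm ahead of it and the grasp point (between the pads) lies 45 mm ahead of it (r.tip_reach is the distance from the TCP to the fingertips, in m); y points along the fingers, x is the direction in which the jaws open and shut, and the axes are right-handed (so a half turn about y gives the same grasp; the last joint's range is limited). The gripper opens to 88 mm and grips with 3 to 60 N. Pads are 18 mm wide; open, the fingers measure 123 mm over their backs; the gripper's body (75 mm by 187 mm) begins 45 mm behind the grasp point.
Start: joints at [1.133, 0.264, 1.604, -0, 1.274, -0.037], TCP at [0.263, 0.622, 0.303] pointing down, gripper open.
Joint ranges: [-2.63, 2.63], [-0.94, 2.18], [0.31, 2.57], [-1.31, 4.45], [0, 2.66], [-2.55, 2.55]. Speed limits (rad/s): [2.57, 2.57, 3.14, 3.14, 3.14, 3.14].

## Interface

Orientations are given as [roll, pitch, yaw] about the fixed x, y, z axes, in that order (R = Rz(yaw) Ry(pitch) Rx(roll)).
In Python, from station import r gives the robot as it stands.
- The arm moves only by the tool carry_out, never from a script. Its arguments are lists of equal length, an entry for each row: "delta_pos": the shift along the tool's x, y, z in mm, a list of three; "turn": the turn, a rotation vector about the tool's x, y, z in degrees, a list of three; "fingers": the opening, from 0 (shut) to 1 (fully open). A call has 1 to 8 rows; each row shifts and turns the commanded pose from where the row before left it, along the tool's axes as they then stand; what a row does not reach is not made up. A row lasts 1/8 s, in which the tool goes at most 62.5 mm and 10.7 degrees, less where a joint would pass 70% of its speed; a pose out of reach is approached as far as the arm can. A call is refused whole if a number of a shift passes 62.5 or a number of a turn 10.7, either way. A call with a gripper value outside its range is refused whole. The fingers move at their own pace and stop on an object; "force" is the grip in N (left out, the last holds). Time passes only in rows, so rows that do not move let the fingers close. It gives the time, the measured TCP pose, the force and the opening at its end, in the units of the state.
- r.sense(): the state, without advancing time (a new reading comes with each control period).
- r.capture(name): name is "scene" or "top" or "wrist"; returns a dict with "img" (480x640x3 uint8, red, green, blue), "K" (3x3 intrinsics, pixels), "rvec" (rotation vector, rad) and "tvec" (3), from world to camera coordinates, as OpenCV has them. Camera axes: x right, y down, z forward; pixel columns grow to the right and rows downward; lengths in m; the calibration is good to about 2 mm. The wrist camera is an equidistant fisheye: a pixel r from the principal point sees the ray r / f radians off the axis. A picture is of the moment at which its call begins. There is no depth.
- r.finish_job(): hands the job in, once; it reports no verdict.
The state is a dict: "time_s": time; "qpos": joint angles; "qvel": joint speeds; "effort": joint torques, N m; "tcp_pos": TCP position; "tcp_rot": TCP orientation; "contact_force": force on the tool from outside, world axes, zero at the start; "wrist_torque": the same for the moment, N m; "width": finger opening in m.
Only numpy, scipy, OpenCV 4.12 (cv2) and the standard library are available. Lean on these libraries where they do the work, as an engineer would, in place of code of your own. Each camera call takes 0.05 s, during which the arm holds its last target. There are 200 camera calls.

## Working session

There is one attempt and no reset: what is moved stays moved. The work goes in short steps, Python scripts to look and compute and a tool call to move; the robot and the scene stay as the last step left them, time stands still between calls to the robot, and variables do not carry over. Pictures are saved under pics/ and viewed, about 8 in all and at most 12, crops included, and the job is handed in when it is done.

Besides the shell and the picture viewer there is one more tool, called after "Call:" by a JSON object that holds its "op" and its "data". carry_out: Moves the arm, as the interface text tells. Its arguments: {"type":"object","properties":{"delta_pos":{"type":"array","items":{"type":"array","items":{"type":"number"}}},"turn":{"type":"array","items":{"type":"array","items":{"type":"number"}}},"fingers":{"type":"array","items":{"type":"number"}},"force":{"type":"number"}},"required":["delta_pos","turn","fingers"]}

```bash
mkdir -p pics
cat > h.py <<'E'
import numpy as np, cv2
from station import r
def cap(n,f):
    c=r.capture(n); cv2.imwrite('pics/'+f+'.png',c['img'][:,:,::-1]); np.savez('pics/'+f,**{k:c[k] for k in('img','K','rvec','tvec')}); return c
def ray(c,u,v,fish=False):
    K=c['K'];R=cv2.Rodrigues(np.array(c['rvec'],float))[0];t=np.array(c['tvec'],float).ravel()
    a=np.array([(u-K[0,2])/K[0,0],(v-K[1,2])/K[1,1]])
    if fish:
        th=np.hypot(*a); d=np.array([*(a/th*np.sin(th)),np.cos(th)])
    else: d=np.array([*a,1.])
    return -R.T@t, R.T@d
def onz(c,u,v,z,fish=False):
    o,d=ray(c,u,v,fish); return o+d*(z-o[2])/d[2]
def proj(c,P):
    return cv2.projectPoints(np.array(P,float).reshape(-1,3),np.array(c['rvec'],float),np.array(c['tvec'],float),c['K'],None)[0].reshape(-1,2)
E
python3 - <<'E'
from h import *
print(r.sense())
for n in('top','scene'):
    c=cap(n,n+'0'); R=cv2.Rodrigues(np.array(c['rvec'],float))[0]; print(n,-R.T@np.array(c['tvec']).ravel(),c['K'][0,0])
E
```

```text
{'time_s': 0.0, 'qpos': array([ 1.13308322e+00,  2.64706557e-01,  1.60532197e+00,  5.28318160e-06,
        1.27370003e+00, -3.69043635e-02]), 'qvel': array([ 1.63422746e-03,  4.57505443e-05,  6.24777383e-04, -6.99184237e-04,
       -1.27259338e-03,  1.90879363e-03]), 'effort': array([-2.18311689e-03, -5.02102411e+01, -3.56875956e+01,  7.25864084e-02,
        2.93027528e-02, -1.48885219e-04]), 'tcp_pos': array([0.2631297 , 0.62100305, 0.30144735]), 'tcp_rot': array([-1.57071248,  0.00213427,  1.16998612]), 'contact_force': array([-0.30090641,  0.19836486,  0.16702929]), 'wrist_torque': array([ 0.02877193, -0.01030814,  0.00900402]), 'width': 0.0880262243672673}
top [ 0.44513946 -0.00443991  1.60592199] 585.4357991894822
scene [0.9823978  0.64517299 1.00384178] 474.0284882540111
```

View pics/top0.png

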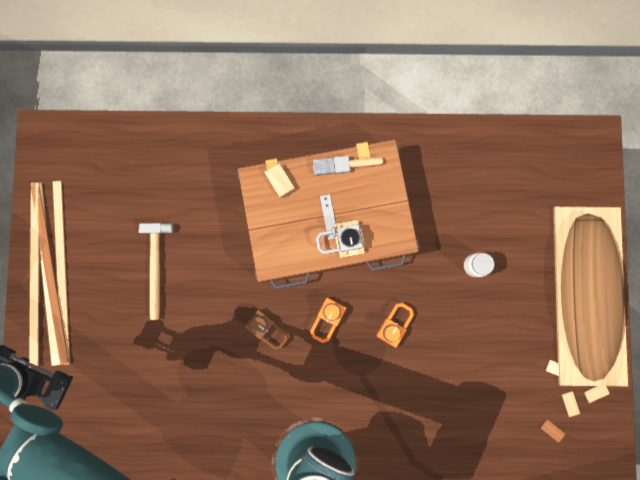

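View pics/scene0.png

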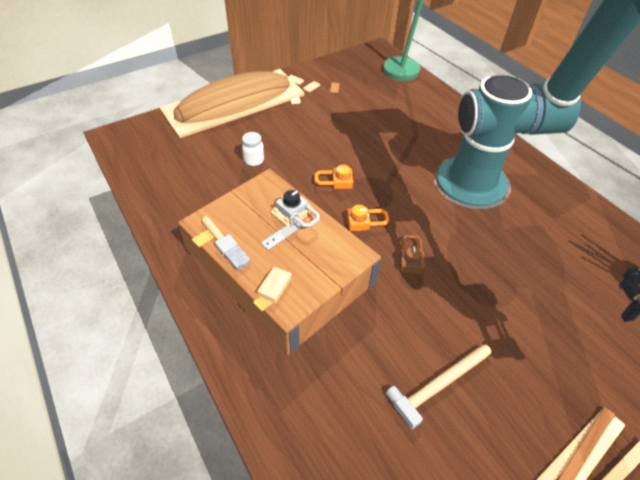

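The top view shows the grey lock with its dial near (350,238) and its shackle to the left near (322,241). The orange and brown locks on the bench are decoys. I'll enlarge the lock next.

Run:
```python
from h import *
a=cv2.imread('pics/top0.png')[205:265,300:380]; b=cv2.imread('pics/scene0.png')[180:240,260:340]
a=cv2.resize(a,None,fx=7,fy=7,interpolation=cv2.INTER_CUBIC);b=cv2.resize(b,None,fx=3,fy=3,interpolation=cv2.INTER_CUBIC)
out=np.zeros((600,800,3),np.uint8);out[:420,:560]=a;out[420:,:240]=b;cv2.imwrite('pics/crop0.png',out)
c=np.load('pics/top0.npz')
cs=[onz(c,*p,.11) for p in((258,280),(417,250),(396,141),(238,168))]
print(np.round(cs,3))
```

```text
[[ 0.478  0.151  0.11 ]
 [ 0.559 -0.255  0.11 ]
 [ 0.844 -0.202  0.11 ]
 [ 0.768  0.208  0.11 ]]
```

View pics/crop0.png

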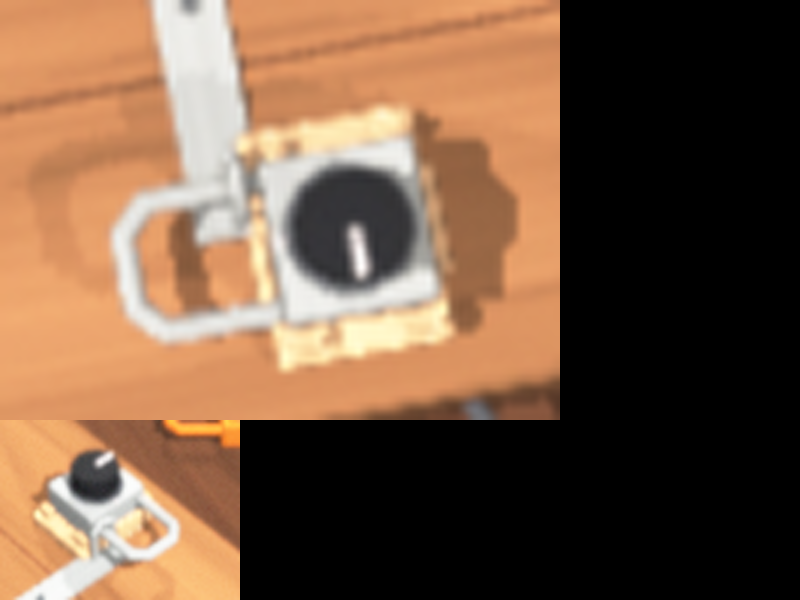

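Run:
```python
from h import *
t=np.load('pics/top0.npz');s=np.load('pics/scene0.npz')
p=(300+352/7-.5,205+228/7-.5)
print('dial top', onz(t,*p,.172))
# body corners crop in top
for q in((262,168),(413,140),(440,300),(285,325)): print(onz(t,300+q[0]/7-.5,205+q[1]/7-.5,.15))
# triangulate with scene dial top centre
q=(260+96/3-.5,180+(462-420)/3-.5)
o1,d1=ray(t,*p);o2,d2=ray(s,*q)
k=np.linalg.lstsq(np.c_[d1,-d2],o2-o1,rcond=None)[0]; print(o1+k[0]*d1,o2+k[1]*d2)
print('shackle bar',onz(t,300+123/7-.5,205+262/7-.5,.139))
```

```text
dial top [ 0.58446413 -0.07957443  0.172     ]
[ 0.6078188 -0.048453   0.15     ]
[ 0.6184476  -0.10238772  0.15      ]
[ 0.56115051 -0.11220586  0.15      ]
[ 0.55165731 -0.0570435   0.15      ]
[ 0.58439252 -0.07953581  0.17273701] [ 0.5862742  -0.08085054  0.17298873]
shackle bar [0.57455437 0.00091479 0.139     ]
```

Call:
{"op": "carry_out", "data": {"delta_pos": [[-37.1,0,-40.7],[-37.1,0,-40.7],[-37.1,0,-40.7],[-37.1,0,-40.7],[-37.1,0,-40.7],[-37.1,0,-40.7],[-37.1,0,-40.7],[-37.1,0,-40.7]], "turn": [[0,0,0],[0,0,0],[0,0,0],[0,0,0],[0,0,0],[0,0,0],[0,0,0],[0,0,0]], "fingers": [1,1,1,1,1,1,1,1], "force": 40}}

```text
time_s: 1.1
tcp_pos: [0.4476, 0.2194, 0.3024]
tcp_rot: [-1.571, 0.0, 1.17]
contact_force: [2.1, -0.2, -0.6]
width: 0.0883
```

Call:
{"op": "carry_out", "data": {"delta_pos": [[-37.1,0,-40.7],[-37.1,0,-40.7],[-37.1,0,-40.7],[-37.1,0,-40.7],[-37.1,0,-40.7],[-37.1,0,-40.7],[0,0,0],[0,0,0]], "turn": [[0,0,0],[0,0,0],[0,0,0],[0,0,0],[0,0,0],[0,0,0],[0,9.3,0],[0,9.3,0]], "fingers": [1,1,1,1,1,1,1,0.7]}}

```text
time_s: 2.1
tcp_pos: [0.5852, -0.0801, 0.3018]
tcp_rot: [-1.569, 0.001, 0.838]
contact_force: [1.9, -0.4, -0.6]
width: 0.0803
```

Call:
{"op": "carry_out", "data": {"delta_pos": [[0,0,0],[0,0,0],[0,0,0],[0,0,0],[0,0,0]], "turn": [[0,9.4,0],[0,9.4,0],[0,9.4,0],[0,9.4,0],[0,0,0]], "fingers": [0.7,0.7,0.7,0.7,0.7]}}

```text
time_s: 2.72
tcp_pos: [0.5851, -0.079, 0.3022]
tcp_rot: [-1.57, 0.001, 0.191]
contact_force: [-0.2, -0.3, -0.4]
width: 0.0619
```

```bash
cat >> h.py <<'E'
def todo(p,yaw=None):
    s=r.sense();R=cv2.Rodrigues(np.zeros(3))[0]
    from scipy.spatial.transform import Rotation as Ro
    R=Ro.from_euler('xyz',s['tcp_rot']); np.set_printoptions(precision=4,suppress=True)
    print('t',s['time_s'],'tcp',s['tcp_pos'],s['tcp_rot'],'F',s['contact_force'],'w',s['width'],'q',s['qpos'])
    print('tool delta mm',1000*R.inv().apply(np.array(p)-s['tcp_pos']))
    if yaw is not None: print('turn deg',np.degrees((R.inv()*Ro.from_euler('xyz',[-np.pi/2,0,yaw])).as_rotvec()))
E
python3 -c "
from h import *
todo([.585,-.080,.219],.19)"
```

```text
t 2.725 tcp [ 0.5851 -0.079   0.3022] [-1.5705  0.0009  0.1909] F [-0.2457 -0.3154 -0.4471] w 0.06194498011483109 q [-0.1764  0.1059  1.7905 -0.      1.2461 -0.3673]
tool delta mm [-0.1795 83.1865 -0.9688]
turn deg [-0.0174  0.0507 -0.051 ]
```

Call:
{"op": "carry_out", "data": {"delta_pos": [[0,25,-1],[0,25,0],[0,20,0],[0,13,0],[0,0,0],[0,0,0],[0,0,0],[0,0,0]], "turn": [[0,0,0],[0,0,0],[0,0,0],[0,0,0],[0,0,0],[0,0,0],[0,0,0],[0,0,0]], "fingers": [0.7,0.7,0.7,0.7,0.7,0.5,0.3,0.3]}}

```text
time_s: 3.72
tcp_pos: [0.5861, -0.0802, 0.2208]
tcp_rot: [-1.572, -0.002, 0.189]
contact_force: [-0.7, -0.4, 1.8]
width: 0.0392
```

Call:
{"op": "carry_out", "data": {"delta_pos": [[0,0,0],[0,0,0],[0,0,0]], "turn": [[0,0,0],[0,0,0],[0,0,0]], "fingers": [0.3,0.3,0.3]}}

```text
time_s: 4.1
tcp_pos: [0.5861, -0.0801, 0.2208]
tcp_rot: [-1.571, -0.002, 0.189]
contact_force: [-0.6, -0.6, 5.0]
width: 0.0388
```

Call:
{"op": "carry_out", "data": {"delta_pos": [[0,0,0],[0,0,0],[0,0,0],[0,0,0],[0,0,0],[0,0,0],[0,0,0],[0,0,0]], "turn": [[0,7.5,0],[0,7.5,0],[0,7.5,0],[0,7.5,0],[0,7.5,0],[0,7.5,0],[0,7.5,0],[0,7.5,0]], "fingers": [0.3,0.3,0.3,0.3,0.3,0.3,0.3,0.3]}}

```text
time_s: 5.1
tcp_pos: [0.5864, -0.0803, 0.2208]
tcp_rot: [-1.569, -0.002, -0.863]
contact_force: [0.7, -1.2, 4.9]
width: 0.0386
```

Call:
{"op": "carry_out", "data": {"delta_pos": [[0,0,0],[0,0,0],[0,0,0],[0,0,0],[0,0,0],[0,0,0],[0,0,0],[0,0,0]], "turn": [[0,7.5,0],[0,7.5,0],[0,7.5,0],[0,7.5,0],[0,0,0],[0,0,0],[0,0,0],[0,0,0]], "fingers": [0.3,0.3,0.3,0.3,0.3,0.3,0.6,0.6]}}

```text
time_s: 6.1
tcp_pos: [0.5848, -0.0798, 0.2188]
tcp_rot: [-1.573, 0.001, -1.381]
contact_force: [-0.6, 0.4, -0.7]
width: 0.0528
```

Call:
{"op": "carry_out", "data": {"delta_pos": [[0,0,0],[0,0,0],[0,-20,0],[0,-30,0],[0,-30,0],[0,0,0]], "turn": [[0,0,0],[0,0,0],[0,0,0],[0,0,0],[0,0,0],[0,0,0]], "fingers": [0.7,0.7,0.7,0.7,0.7,0.7]}}

```text
time_s: 6.85
tcp_pos: [0.5875, -0.0804, 0.3044]
tcp_rot: [-1.563, -0.003, -1.382]
contact_force: [-0.2, -0.2, -0.3]
width: 0.0616
```

Run:
```python
from h import *
c=cap('wrist','w1');todo([0,0,0])
b=cap('scene','s1')['img'][170:250,250:350,::-1]; b=cv2.resize(b,None,fx=3,fy=3,interpolation=cv2.INTER_CUBIC)
a=c['img'][:,:,::-1].copy(); out=np.zeros((560,800,3),np.uint8);out[:480,:640]=a;out[320:,500:]=b;cv2.imwrite('pics/v1.png',out)
```

```text
t 6.9 tcp [ 0.5865 -0.0802  0.302 ] [-1.5668 -0.0015 -1.3816] F [-0.695   0.2115 -0.3743] w 0.06160048964606811 q [-0.178   0.1062  1.7906  0.      1.2406  1.2036]
tool delta mm [-189.4976  299.4813 -562.1139]
```

View pics/v1.png

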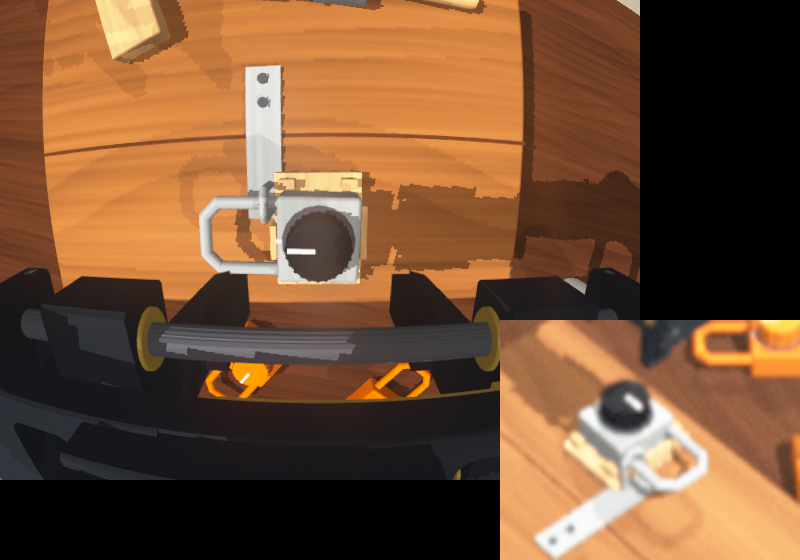

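The dial's white line (315,251)→(288,252) is parallel to the lock's y axis and points at the shackle. Next I'll check the crossbar position at about (206,236) and compute the move.

Run:
```python
from h import *
c=np.load('pics/w1.npz')
a,b=onz(c,315,251,.172,True),onz(c,288,252,.172,True); print('line',a,b,'dial rad',np.arctan2(*(b-a)[1::-1])-np.pi/2-.19)
print('bar',onz(c,206,221,.139,True),onz(c,206,252,.139,True),'dial',onz(c,320,243,.172,True))
todo([.570,-.0015,.302],-1.381); todo([.570,-.0015,.187])
```

```text
line [ 0.58589009 -0.07820069  0.172     ] [ 0.58218888 -0.06222429  0.172     ] dial rad 0.03765124662069236
bar [ 5.82860535e-01 -2.83162518e-04  1.39000000e-01] [ 0.56007353 -0.00276425  0.139     ] dial [ 0.59139633 -0.08022811  0.172     ]
t 6.95 tcp [ 0.5856 -0.08    0.3002] [-1.5697 -0.0004 -1.3816] F [-0.5663 -0.3593 -0.4432] w 0.06188505627699671 q [-0.1779  0.1074  1.7926  0.      1.2404  1.2037]
tool delta mm [-80.0334  -1.8342  -0.5649]
turn deg [-0.0613 -0.0332  0.0224]
t 6.95 tcp [ 0.5856 -0.08    0.3002] [-1.5697 -0.0004 -1.3816] F [-0.5663 -0.3593 -0.4432] w 0.06188505627699671 q [-0.1779  0.1074  1.7926  0.      1.2404  1.2037]
tool delta mm [-80.0784 113.1657  -0.6879]
```

Call:
{"op": "carry_out", "data": {"delta_pos": [[-40,0,0],[-40,0,0],[0,0,0],[0,30,0],[0,30,0],[0,30,0],[0,15,0],[0,8,0]], "turn": [[0,0,0],[0,0,0],[0,0,0],[0,0,0],[0,0,0],[0,0,0],[0,0,0],[0,0,0]], "fingers": [0.34,0.34,0.34,0.34,0.34,0.34,0.34,0.34], "force": 20}}

```text
time_s: 7.95
tcp_pos: [0.57, -0.0019, 0.1853]
tcp_rot: [-1.573, 0.0, -1.382]
contact_force: [0.3, 0.6, -0.3]
width: 0.0299
```

Call:
{"op": "carry_out", "data": {"delta_pos": [[0,0,0],[0,0,0],[0,0,0],[0,0,0],[0,0,0]], "turn": [[0,0,0],[0,0,0],[0,0,0],[0,0,0],[0,0,0]], "fingers": [0.34,0.2,0.05,0.05,0.05]}}

```text
time_s: 8.57
tcp_pos: [0.5709, -0.0014, 0.1874]
tcp_rot: [-1.569, -0.0, -1.382]
contact_force: [0.1, 0.6, 1.5]
width: 0.0083
```

Call:
{"op": "carry_out", "data": {"delta_pos": [[-4,0,0],[-5,0,0],[-5,0,0],[-5,0,0],[-5,0,0],[-5,0,0],[-4,0,0],[0,0,0]], "turn": [[0,0,0],[0,0,0],[0,0,0],[0,0,0],[0,0,0],[0,0,0],[0,0,0],[0,0,0]], "fingers": [0.05,0.05,0.05,0.05,0.05,0.05,0.05,0.05]}}

```text
time_s: 9.57
tcp_pos: [0.564, 0.0314, 0.1866]
tcp_rot: [-1.571, 0.001, -1.381]
contact_force: [0.4, -0.3, -0.0]
width: 0.008
```

Run:
```python
from h import *
todo([.570-.189*.033,-.0015+.982*.033,.187])
```

```text
t 9.575 tcp [0.564  0.0314 0.1866] [-1.5712  0.0006 -1.3814] F [ 0.3673 -0.2606 -0.016 ] w 0.007986994227908667 q [0.0114 0.1587 1.9566 0.0006 1.0268 1.3925]
tool delta mm [ 0.4764 -0.3807 -0.3747]
```

Call:
{"op": "carry_out", "data": {"delta_pos": [[-1.5,0,0],[-1.5,0,0],[0,0,0]], "turn": [[0,0,0],[0,0,0],[0,0,0]], "fingers": [0.05,0.05,0.05]}}

```text
time_s: 9.95
tcp_pos: [0.5638, 0.0319, 0.1865]
tcp_rot: [-1.572, -0.004, -1.381]
contact_force: [0.4, -10.0, 0.0]
width: 0.0083
```

Run:
```python
from h import *
todo([.585,-.080,.3])
b=cap('scene','s2')['img'][160:240,240:340,::-1]; a=cap('top','t2')['img'][205:265,290:370,::-1]
cv2.imwrite('pics/v2.png',np.hstack([cv2.resize(b,(400,320),interpolation=2),cv2.resize(a,(400,320),interpolation=2)]))
```

```text
t 9.95 tcp [0.5638 0.0319 0.1865] [-1.5716 -0.0037 -1.3811] F [ 0.3701 -9.9573  0.0214] w 0.008258659785317049 q [ 0.0143  0.1582  1.9573 -0.0044  1.0262  1.3977]
tool delta mm [ 114.3307 -113.0506   -0.3282]
```

View pics/v2.png

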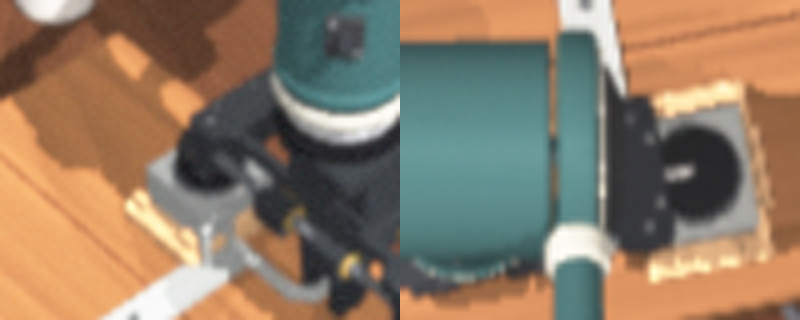

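Call:
{"op": "carry_out", "data": {"delta_pos": [[0,0,0],[0,0,0],[0,0,0],[0,-30,0],[0,-40,0],[0,-43,0],[0,0,0]], "turn": [[0,0,0],[0,0,0],[0,0,0],[0,0,0],[0,0,0],[0,0,0],[0,0,0]], "fingers": [0.3,0.34,0.34,0.34,0.34,0.34,0.34]}}

```text
time_s: 10.92
tcp_pos: [0.566, 0.0343, 0.3045]
tcp_rot: [-1.562, -0.001, -1.381]
contact_force: [-0.5, 0.1, -0.0]
width: 0.03
```

Call:
{"op": "carry_out", "data": {"delta_pos": [[38,0,0],[38,0,0],[38,0,0],[0,0,0],[0,0,0],[0,0,0],[0,0,0],[0,0,0]], "turn": [[0,0,0],[0,0,0],[0,0,0],[0,-10,0],[0,-10,0],[0,-10,0],[0,-10,0],[0,-10,0]], "fingers": [0.88,0.88,0.88,0.88,0.88,0.88,0.88,0.88]}}

```text
time_s: 11.92
tcp_pos: [0.5845, -0.0777, 0.2979]
tcp_rot: [-1.571, 0.003, -0.503]
contact_force: [-0.8, 0.2, -0.1]
width: 0.0777
```

Call:
{"op": "carry_out", "data": {"delta_pos": [[0,0,0],[0,0,0],[0,0,0],[0,0,0],[0,0,0],[0,0,0]], "turn": [[0,-10,0],[0,-10,0],[0,-10,0],[0,-10,0],[0,0,0],[0,0,0]], "fingers": [0.88,0.88,0.88,0.88,0.88,0.88]}}

```text
time_s: 12.68
tcp_pos: [0.5848, -0.0779, 0.2988]
tcp_rot: [-1.57, 0.001, 0.186]
contact_force: [0.6, -1.0, -0.3]
width: 0.0774
```

Run:
```python
from h import *
todo([.585,-.0785,.198],.19); cap('wrist','w3')
```

```text
t 12.675 tcp [ 0.5848 -0.0779  0.2988] [-1.5702  0.0013  0.1864] F [ 0.5544 -1.0132 -0.2592] w 0.07738316867112567 q [-0.1747  0.1076  1.7951  0.0001  1.2404 -0.3611]
tool delta mm [  0.2078 100.7693  -0.7048]
turn deg [-0.0341 -0.2073 -0.0744]
```

View pics/w3.png

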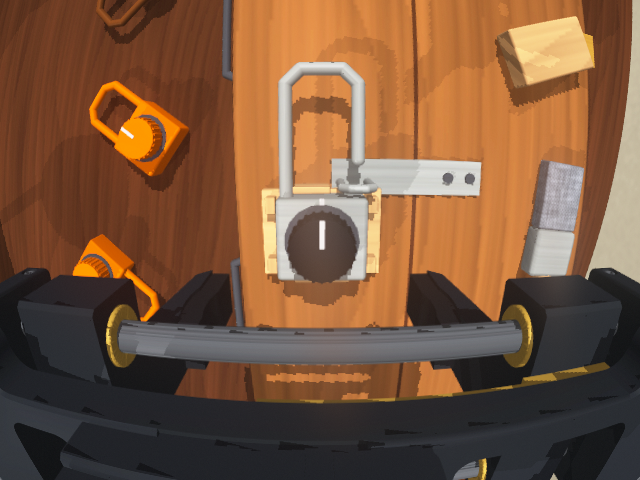

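The shackle is fully out, with the short leg's end at (358,162) past the staple at (355,185), and the dial line still points at the shackle. I'll grip the body across x next.

Call:
{"op": "carry_out", "data": {"delta_pos": [[0,25,-0.7],[0,30,0],[0,25,0],[0,15,0],[0,5.5,0],[0,0,0],[0,0,0],[0,0,0]], "turn": [[0,0,0],[0,0,0],[0,0,0],[0,0,0],[0,0,0],[0,0,0],[0,0,0],[0,0,0]], "fingers": [0.88,0.88,0.88,0.88,0.88,0.88,0.75,0.6], "force": 55}}

```text
time_s: 13.72
tcp_pos: [0.586, -0.0788, 0.2003]
tcp_rot: [-1.571, -0.002, 0.189]
contact_force: [0.9, -1.1, 1.0]
width: 0.0599
```

Call:
{"op": "carry_out", "data": {"delta_pos": [[0,0,0],[0,0,0],[0,0,0],[0,0,0]], "turn": [[0,0,0],[0,0,0],[0,0,0],[0,0,0]], "fingers": [0.5,0.5,0.5,0.5]}}

```text
time_s: 14.22
tcp_pos: [0.586, -0.0788, 0.2003]
tcp_rot: [-1.571, -0.002, 0.189]
contact_force: [-0.2, 0.4, 4.8]
width: 0.0598
```

Call:
{"op": "carry_out", "data": {"delta_pos": [[0,-4,0],[0,-8,0],[0,-10,0],[0,-12,0],[0,-14,0],[0,-14,0],[0,-14,0],[0,-14,0]], "turn": [[0,0,0],[0,0,0],[0,0,0],[0,0,0],[0,0,0],[0,0,0],[0,0,0],[0,0,0]], "fingers": [0.5,0.5,0.5,0.5,0.5,0.5,0.5,0.5]}}

```text
time_s: 15.22
tcp_pos: [0.5853, -0.0787, 0.2904]
tcp_rot: [-1.571, -0.0, 0.189]
contact_force: [0.7, -0.6, -3.9]
width: 0.0594
```

Call:
{"op": "carry_out", "data": {"delta_pos": [[0,-10,0],[0,-6,0],[0,-3,0],[0,0,0],[0,0,0],[0,0,0],[0,0,0],[0,0,0]], "turn": [[0,0,0],[0,0,0],[0,0,0],[0,0,0],[0,0,0],[0,0,0],[0,0,0],[0,0,0]], "fingers": [0.5,0.5,0.5,0.5,0.5,0.5,0.5,0.5]}}

```text
time_s: 16.23
tcp_pos: [0.5853, -0.0788, 0.3081]
tcp_rot: [-1.571, 0.0, 0.189]
contact_force: [0.1, -0.4, -3.0]
width: 0.06
```

Run:
```python
from h import *
todo([.585,-.0785,.3]); a=cap('wrist','w4')['img'][:400,:,::-1];b=cap('scene','s4')['img'][110:270,220:380,::-1]
o=np.zeros((400,800,3),np.uint8);o[:,:400]=a[:,120:520];o[:,400:]=cv2.resize(b,(400,400),interpolation=2);cv2.imwrite('pics/v4.png',o)
```

```text
t 16.225 tcp [ 0.5853 -0.0788  0.3081] [-1.5708  0.0002  0.1891] F [ 0.0732 -0.3614 -2.9619] w 0.06000685617092531 q [-0.1759  0.1021  1.7838 -0.      1.2559 -0.365 ]
tool delta mm [-0.2058  8.0772  0.2969]
```

View pics/v4.png

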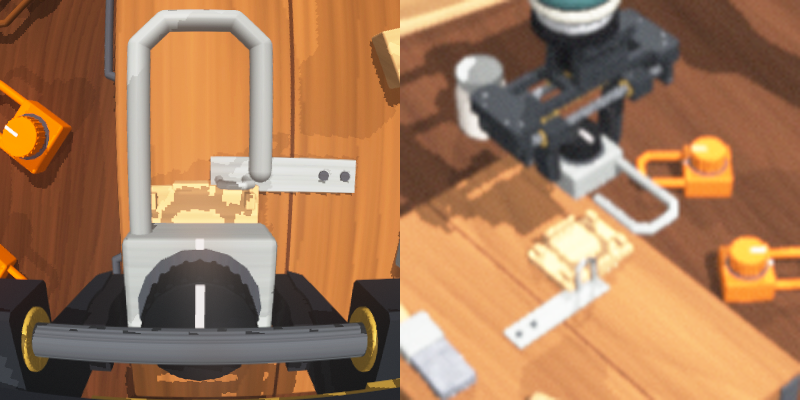

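```bash
python3 -c "
from h import *
print(r.finish_job()); todo([.585,-.0785,.3])"
```

```text
the job is handed in; nothing more can be done
None
the job is handed in; nothing more can be done
```

I turned the dial 90° clockwise to the 0 notch and pulled the shackle out to its stop. I then gripped the lock body across its 60 mm width, lifted it about 108 mm and handed the job in at 16.2 s. The hand-in gives no verdict.

- **Dial:** after letting go, the wrist picture put the white line about 0.04 rad from the shackle direction.
- **Shackle:** the pull ended against the stop at about 10 N. The pictures show the short leg clear of the staple, both before and after the lift.
- **Final hold:** the gripper opening read 60.0 mm at the 55 N grip setting. The lock was hanging level with the dial up, with nothing but the gripper touching it. I made no move toward the bystanders. I did not measure whether they shifted.
- **Lock weight:** the force sensor read about 3 N down, slightly less than the lightest stated lock weight (about 3.3 N). Sensor offset probably explains this. No other check failed or disagreed.

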